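# Push a game cartridge under the reader's spring clip

## Task

Load the game cartridge that lies in the channel of the cartridge reader: hold the spring clip open by pressing its thumb plate down with one fingertip and, keeping it down, push the cartridge with the other finger along the channel, beneath the raised clip, until it is fully home against the connector block. Then let the clip spring back down onto the cartridge and move the hand clear. Only press and push: do not pick up the cartridge, and leave the other things on the table where they are.

Things in the scene. Friction and masses are not known exactly. Their poses are not given: they have to be found in the camera images.
- reader: cartridge reader, fixed: black base 230 mm (x) x 150 mm (y -55 to +95) x 10 mm. Origin: underside, on the channel's centre line; x = push direction, to the connector block; y = to the thumb plate; z up. Channel bed: flat, z = 24 mm, x -110 to 60, y +-38 mm, open at its rear (-x) end. Rails: inner faces y = +-30, x -70 to 60, 6 mm high at -y, 4 mm at +y
- connector_face (a point): foot of the connector block's face that closes the channel, at bed height: reader x = 60, y = 0, z = 24 mm. The black block behind it is 84 mm wide and reaches 46 mm above the table. Its axes are the reader's
- clip_shaft (a point): middle of the clip's steel shaft, 7 mm thick, 160 mm long, along the reader's x at y = 36 mm, 32 mm above the table, x -102 to +58 mm
- cartridge: grey flat cartridge, 65 (x) x 57 (y) x 8 mm, about 35 g, loose on the bed in the channel, its front edge short of the clip's nose. Origin: centre of its underside; x along the reader's x. Fully home, its front edge touches the connector block: origin then at reader x = 27.5 mm
- clip (a joint): angle of the sprung clip about its shaft, rad: 0 = at rest, nose 3 mm above the bed, barring the cartridge; grows as the thumb plate is pressed; stop at 0.40. From about 0.22 the nose clears the cartridge; resting on it, about 0.17. The spring always returns it: 0.05 N m at 0 to 0.18 N m at the stop (2 to 6 N on the plate)
- thumb_plate (a point): ribbed steel plate of the clip beside the channel, 100 (x) x 44 (y) x 3 mm. Origin: centre of its top face, 32 mm out from the shaft (reader x = -50, y = 67 mm). At rest it slopes up outwards 0.22 rad, centre 38.5 mm above the table; level at joint 0.22, centre 31.5; at the stop 26 mm. Fingertips may slide along it. Pressed to 0.30-0.37, a level second fingertip is 3 to 6 mm above the bed
- clip_nose (a point): steel nose of the clip, 16 (x) x 8 (y) x 18 mm tall, under an arm crossing the channel from the shaft. Origin: centre of its lower face, at reader x = 38, y = 2, z = 27 mm at rest, about 39 mm at joint 0.35 (no part of nose or arm then over 65 mm above the table)
- spare_cartridge: a second cartridge of the same make (65 x 57 x 8 mm), lying on the table beside the reader, not part of the job; origin at the centre of its underside; to be left alone
- pawn: turned wooden game pawn, 28 mm across, 40 mm tall; origin at the centre of its foot; to be left alone
- die: white plastic die, 22 mm cube; origin at the centre of its underside; to be left alone
- screwdriver: small black-handled screwdriver, 170 mm long, lying on the table along its x axis; to be left alone
- token_jar: clear jar with white lid, 60 mm across, 55 mm tall; origin at the centre of its underside; to be left alone
- mug: white mug, 80 mm across, 90 mm tall; origin at the centre of its underside; to be left alone
- gamepad: black gamepad, about 95 x 145 x 40 mm; origin under its centre; to be left alone
Things that resemble listed ones, but are neither listed nor needed, are in the scene too. Leave any red look-alike of the cartridge alone.

How it is judged (in metres and radians):
On the way, in this order (a step that is already met when the one before it is completed fails the run):
1. a finger holds the thumb plate down, clip open, the cartridge not yet beneath the nose (contact force between the fingers and clip above 0.3 N and value of joint clip above 0.22 rad and x of cartridge in the frame of reader below -0.0025 m), for 0.1 s.
2. the cartridge is home while a finger still holds the thumb plate down (contact force between the fingers and clip above 0.3 N and value of joint clip above 0.2 rad and x of cartridge in the frame of reader above 0.0245 m), for 0.1 s.
At the end, for the whole second after the job is handed in: the cartridge lies flat in the channel, its front edge within 3 mm of the connector block, at rest, with the clip's nose sprung down on top of it (x of cartridge in the frame of reader between 0.0245 and 0.03 m and y of cartridge in the frame of reader between -0.004 and 0.004 m and z of cartridge in the frame of reader between 0.021 and 0.027 m and angle between the x axis of cartridge and the x axis of reader, either way round below 0.08 rad and value of joint clip between 0.1 and 0.23 rad and contact force between clip and cartridge above 0.3 N and linear speed of cartridge below 0.01 m/s); the robot touches nothing.
It fails at once if the cartridge is lifted (more than 8 mm off the bed) or tipped (z of cartridge in the frame of reader above 0.032 m or angle between cartridge's own z axis and vertical above 0.25 rad).
It fails at once if another thing on the table is moved by more than 20 mm (distance of any of spare_cartridge, pawn, die, screwdriver, token_jar, mug, gamepad from where it was at the start of the episode above 0.02 m).
It also fails if it takes over 38 s, if anything falls off the work surface, if the arm or the gripper's body presses on something with over 40 N, if the wrist force passes 120 N, or if a joint passes its speed limit or range.

## Robot

A 6-joint arm with a two-finger parallel gripper is mounted at the origin on the work surface. World frame = base frame: x ahead of the robot, y to its left, z up, the work surface at z = 0. Lengths are in m, angles in degrees, forces in N, time in s.
With the tool pointing down it reaches from about 0.325 to 0.9 m from the base axis. Payload 6.1 kg.
Tool frame: the origin (TCP) lies on the mounting face of the last link; the fingertips stand 173 mm ahead of it and the grasp point (between the pads) lies 155 mm ahead of it; z points along the fingers, y is the line along which they close (so a half turn about z gives the same grasp; the last joint's range is limited). The gripper opens to 85 mm and grips with 20 to 120 N. Pads are 22 mm wide; open, the fingers measure 114 mm over their backs; the gripper's body (76 mm by 85 mm) begins 54 mm behind the grasp point. The pads swing forward as they close: fully open they stand 13 mm farther back than shut.
Start: joints at [68.348, 12.628, 87.462, -0, 79.91, -7.225], TCP at [0.156, 0.605, 0.405] pointing down, gripper open.
Joint ranges: [-170.65, 170.65], [-52.31, 119.04], [5.05, 147.46], [-71.25, 251.25], [11.57, 151.72], [-153.62, 153.62]. Speed limits (degrees/s): [147.25, 147.25, 172.46, 180, 180, 180].

## Interface

Orientations are given as a 3x3 rotation matrix whose columns are the frame's x, y, z axes.
In Python, from bench import bot gives the robot as it stands.
- The arm moves only by the tool jog_arm, never from a script. Its argument "motion" is a list of rows, each a list of 2 entries, a list of its own where there are three numbers: the shift along the tool's x, y, z in mm, then the turn about the tool's z in rad. A call has 1 to 5 rows; each row shifts and turns the commanded pose from where the row before left it, along the tool's axes as they then stand; what a row does not reach is not made up. A row lasts 1/8 s, in which the tool goes at most 62.5 mm and 10.7 degrees, less where a joint would pass 70% of its speed; a pose out of reach is approached as far as the arm can. A call with a gripper value outside its range is refused whole. "grip" is the closure, from 0 (fully open) to 1 (shut), set as the call begins (left out, the last holds). The fingers move at their own pace and stop on an object; the grip force is fixed at half the most. Time passes only in rows, so rows that do not move let the fingers close. It gives the time, the measured TCP pose, the force, the opening and the grip force at its end, in the units of the state.
- bot.get_state(): the state, without advancing time (a new reading comes with each control period).
- bot.grab_frame(name): name is "scene" or "top"; returns a dict with "frame" (400x640x3 uint8, red, green, blue), "fx", "fy", "cx", "cy" (pixels), "position" and "orientation" of the camera in the world. Camera axes: x right, y down, z forward; pixel columns grow to the right and rows downward; lengths in m; the calibration is good to about 2 mm. A picture is of the moment at which its call begins. There is no depth.
- bot.sign_off(): hands the job in; it is judged then, once.
The state is a dict: "t": time; "q": joint angles; "dq": joint speeds; "joint_torque": joint torques, N m; "tcp_pos": TCP position; "tool_rot": TCP orientation; "wrist_force": force on the tool from outside, world axes, zero at the start; "wrist_torque": the same for the moment, N m; "gripper_width": opening from 0.0 (shut) to 1.0 (fully open); "grasp_force": force on a finger pad.
Only numpy, scipy, OpenCV 4.12 (cv2) and the standard library are available. Lean on these libraries where they do the work, as an engineer would, in place of code of your own. Each camera call takes 0.05 s, during which the arm holds its last target. There are 200 camera calls.

## Working session

There is one attempt and no reset: what is moved stays moved. The work goes in short steps, Python scripts to look and compute and a tool call to move; the robot and the scene stay as the last step left them, time stands still between calls to the robot, and variables do not carry over. Pictures are saved under pics/ and viewed, at most 10 in all, crops included, and the job is handed in when it is done.

Besides the shell and the picture viewer there is one more tool, called after ">>>" as name([rows], argument=value, ...), one row to a line, values as JSON. jog_arm: Moves the arm, as the interface text tells. Its arguments: {"type":"object","properties":{"motion":{"type":"array","items":{"type":"array"}},"grip":{"type":"number"}},"required":["motion"]}

```bash
ls; mkdir -p pics; python3 - <<'E'
from bench import bot
import cv2,pickle
fs={}
for n in("scene","top"):
    f=bot.grab_frame(n);fs[n]=f
    cv2.imwrite(f"pics/{n}0.png",f["frame"][:,:,::-1])
    print(n,f["fx"],f["fy"],f["cx"],f["cy"],f["position"],f["orientation"])
pickle.dump(fs,open("f0.pkl","wb"))
s=bot.get_state();print(s["t"],s["tcp_pos"],s["tool_rot"],s["gripper_width"],s["wrist_force"])
E
```

```text
pics
scene 501.5996212407774 501.5996212407774 312.7040863039259 193.19638913795472 [ 1.09348188 -0.81784045  0.91700142] [[ 0.83531843  0.3657596  -0.41044249]
 [ 0.54955643 -0.53489192  0.6417775 ]
 [ 0.01519391 -0.76164989 -0.64781062]]
top 460.1084540315418 460.1084540315418 318.3950964186772 196.66165663788655 [0.36464207 0.01469031 1.35234514] [[ 0.02104506 -0.99160636  0.12756936]
 [-0.99960355 -0.01848226  0.0212401 ]
 [-0.01870405 -0.12796578 -0.9916022 ]]
0.1 [0.15561599 0.60506294 0.4037231 ] [[-9.68473750e-01  2.49114880e-01 -6.10329759e-04]
 [ 2.49115558e-01  9.68472406e-01 -1.62395082e-03]
 [ 1.86537216e-04 -1.72479638e-03 -9.99998495e-01]] 1.002879760476682 [ 0.82194514 -0.25506945  0.94780808]
```

View pics/scene0.png

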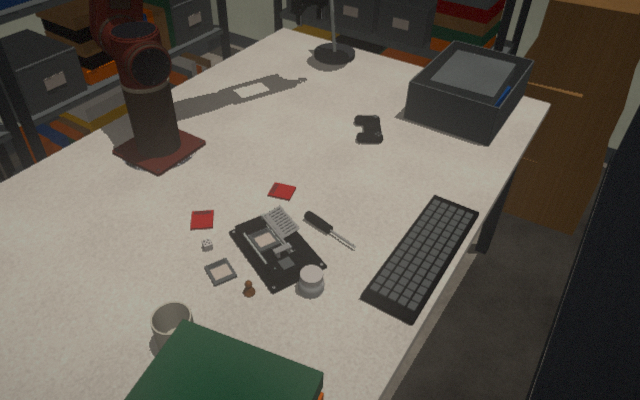

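View pics/top0.png

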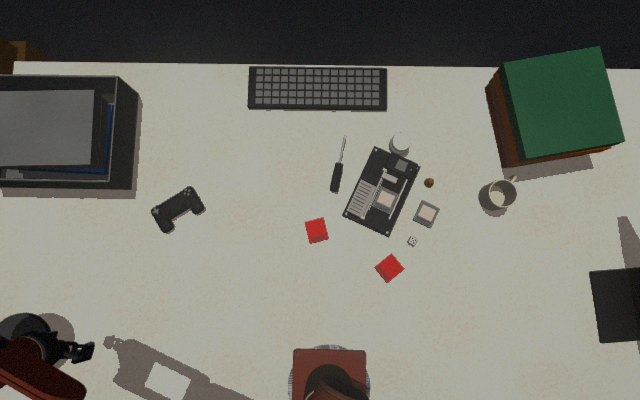

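The top view shows the reader centred near (382,192). Its cartridge is at about (385,200) and the thumb plate at about (361,198). The spare is at (426,213), the red look-alikes at (317,230) and (389,268), the pawn at (429,183), the die at (412,241), the jar at (399,143) and the screwdriver at (338,165). The grey cartridge on the reader's bed fits the description. I'll confirm it in an enlarged crop.

```bash
python3 - <<'E'
import cv2,pickle,numpy as np
fs=pickle.load(open("f0.pkl","rb"))
a=fs["top"]["frame"][130:245,325:445,::-1]; b=fs["scene"]["frame"][195:300,220:335,::-1]
g=lambda i:cv2.convertScaleAbs(cv2.resize(i,None,fx=5,fy=5,interpolation=cv2.INTER_CUBIC),alpha=1.6)
cv2.imwrite("pics/c1.png",g(a));cv2.imwrite("pics/c2.png",g(b))
E
```

```text
(no output)
```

View pics/c1.png

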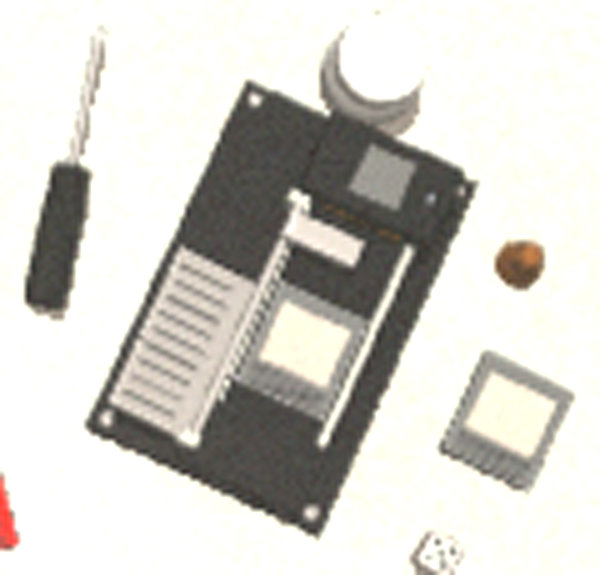

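View pics/c2.png

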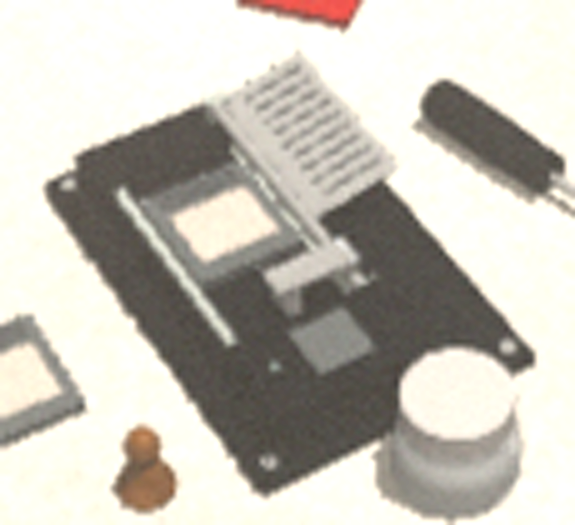

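The crops confirm the grey cartridge in the channel, rear of the clip arm, with top corners at c1 (290,285), (375,325), (320,418) and (235,382). Base corners in c1 are (248,83), (475,183), (320,535) and (88,428). The spare lies separately at c1 (508,420).

```bash
cat > h.py <<'E'
import numpy as np, cv2
def proj(f,P):
    R=np.array(f["orientation"]);p=(np.atleast_2d(P)-np.array(f["position"]))@R
    return np.c_[f["fx"]*p[:,0]/p[:,2]+f["cx"],f["fy"]*p[:,1]/p[:,2]+f["cy"]]
def rd(p,P):  # reader pose (X,Y,yaw) -> world
    c,s=np.cos(p[2]),np.sin(p[2]);P=np.atleast_2d(P)
    return np.c_[p[0]+c*P[:,0]-s*P[:,1],p[1]+s*P[:,0]+c*P[:,1],P[:,2]]
E
python3 - <<'E'
import pickle,numpy as np
from scipy.optimize import least_squares
from h import *
fs=pickle.load(open("f0.pkl","rb"))
# (cam, crop pix, reader mm, kind) kind 1: x shifted by b0
D=[("top",248,83,115,95,10,1),("top",475,183,115,-55,10,1),("top",320,535,-115,-55,10,1),("top",88,428,-115,95,10,1),
("scene",535,360,115,95,10,1),("scene",265,493,115,-55,10,1),("scene",47,187,-115,-55,10,1),
("top",183,248,0,88.5,43.3,0),("top",112,412,-100,88.5,43.3,0),("scene",300,55,-100,88.5,43.3,0),("scene",395,165,0,88.5,43.3,0)]
C=[("top",375,325,32.5,-28.5),("top",320,418,-32.5,-28.5),("top",235,382,-32.5,28.5),("scene",142,200,-32.5,-28.5),("scene",205,283,32.5,-28.5),("scene",300,245,32.5,28.5)]
off={"top":(325,130),"scene":(220,195)}
uv=lambda c,u,v:np.array(off[c])+np.array([u+.5,v+.5])/5-.5
def res(p):
    r=[]
    for c,u,v,x,y,z,k in D:
        r.append(proj(fs[c],rd(p,np.array([[x+k*p[3]*1e3,y,z]])/1e3))[0]-uv(c,u,v))
    for c,u,v,x,y in C:
        q=rd(p[4:7],np.array([[x,y,32]])/1e3); 
        r.append(proj(fs[c],rd(p,q))[0]-uv(c,u,v))
    return np.ravel(r)
# initial from top: +x towards image up = world +x
s=least_squares(res,[.55,-.12,-.4,0,-.04,0,0],loss="soft_l1")
print(s.x,np.degrees(s.x[2]));print(res(s.x).reshape(-1,2).round(1))
np.save("pose.npy",s.x)
E
```

```text
[ 0.54878258 -0.16109004 -0.41764469  0.00231408 -0.02187926  0.00085824
 -0.04162387] -23.929278101456653
[[ 0.8 -0.9]
 [ 1.8  0. ]
 [ 1.   0.3]
 [ 0.4 -0.1]
 [ 1.  -1.1]
 [ 0.  -1.1]
 [-0.5 -0.9]
 [ 0.3  0.5]
 [-0.1 -1. ]
 [-0.2 -1.1]
 [ 0.9 -0.3]
 [ 0.  -0.3]
 [ 1.   1.1]
 [ 0.2 -0.8]
 [ 0.3 -0.3]
 [-0.9 -0.1]
 [ 1.3 -1. ]]
```

```bash
cat > go.py <<'E'
import sys,numpy as np
from bench import bot
from h import *
x,y,z=[float(a)/1e3 for a in sys.argv[1:4]]
p=np.load("pose.npy");s=bot.get_state();R=np.array(s["tool_rot"]);T=np.array(s["tcp_pos"])
t=rd(p,[[x,y,z]])[0]
yt=np.arctan2(-R[0,1],R[1,1]);c,sn=np.cos(-p[2]),np.sin(-p[2]);d=T-[p[0],p[1],0]
print("t",s["t"],"reader mm",(1e3*np.array([c*d[0]-sn*d[1],sn*d[0]+c*d[1],T[2]])).round(1),"F",np.round(s["wrist_force"],2),"w",s["gripper_width"])
print("tool shift mm",(1e3*R.T@(t-T)).round(1),"turn",round(yt-p[2],4),"target",t, "tilt",R[:2,2])
E
python3 go.py -75 37 300
```

```text
t 0.1 reader mm [-670.1  540.8  403.7] F [ 0.82 -0.26  0.95] w 1.002879760476682
tool shift mm [-503.8 -595.   104.7] turn 0.1659 target [ 0.49523659 -0.09684965  0.3       ] tilt [-0.00061033 -0.00162395]
```

>>> jog_arm([
  [[0, 0, 0], 0.166],
  [[-45, -38, 0], 0],
  [[-45, -38, 0], 0],
  [[-45, -38, 0], 0],
  [[-45, -38, 0], 0],
], grip=0.3)

```text
t: 0.72
tcp_pos: [0.2589, 0.3916, 0.4043]
tool_rot: [[-0.914, 0.405, -0.0], [0.405, 0.914, -0.0], [-0.0, -0.0, -1.0]]
wrist_force: [0.9, 0.3, 0.3]
gripper_width: 0.702
grasp_force: 0.0
```

>>> jog_arm([
  [[-45, -38, 0], 0],
  [[-45, -38, 0], 0],
  [[-45, -38, 0], 0],
  [[-45, -38, 0], 0],
  [[-45, -38, 0], 0],
])

```text
t: 1.35
tcp_pos: [0.3874, 0.1266, 0.4047]
tool_rot: [[-0.914, 0.406, 0.001], [0.406, 0.914, 0.0], [-0.0, 0.0, -1.0]]
wrist_force: [0.8, 0.4, -0.1]
gripper_width: 0.698
grasp_force: 0.0
```

```bash
python3 go.py -75 37 300
```

```text
t 1.35 reader mm [-264.2  197.4  404.7] F [ 0.79  0.42 -0.07] w 0.6978031456727175
tool shift mm [-189.2 -160.5  104.7] turn -0.0001 target [ 0.49523659 -0.09684965  0.3       ] tilt [0.00050727 0.00019225]
```

>>> jog_arm([
  [[-38, -32, 20], 0],
  [[-38, -32, 20], 0],
  [[-38, -32, 20], 0],
  [[-38, -32, 20], 0],
  [[-38, -32, 20], 0],
])

```text
t: 1.98
tcp_pos: [0.4961, -0.0966, 0.3038]
tool_rot: [[-0.914, 0.406, -0.0], [0.406, 0.914, 0.0], [0.0, 0.0, -1.0]]
wrist_force: [1.2, 0.0, -0.1]
gripper_width: 0.698
grasp_force: 0.0
```

>>> jog_arm([
  [[0, 0, 25], 0],
  [[0, 0, 20], 0],
  [[0, 0, 0], 0],
])

```text
t: 2.35
tcp_pos: [0.4947, -0.0948, 0.2576]
tool_rot: [[-0.914, 0.406, -0.005], [0.406, 0.914, 0.002], [0.005, -0.0, -1.0]]
wrist_force: [-0.6, -0.6, -0.4]
gripper_width: 0.699
grasp_force: 0.0
```

```bash
python3 go.py -75 37 240;  python3 - <<'E'
from bench import bot
import cv2,pickle,numpy as np
fs={n:bot.grab_frame(n) for n in("scene","top")}
pickle.dump(fs,open("f1.pkl","wb"))
g=lambda i:cv2.convertScaleAbs(cv2.resize(i[:,:,::-1],(400,400),interpolation=cv2.INTER_CUBIC),alpha=1.6)
cv2.imwrite("pics/d1.png",np.hstack([g(fs["scene"]["frame"][180:300,215:335]),g(fs["top"]["frame"][130:250,325:445])]))
E
```

```text
t 2.35 reader mm [-76.3  38.7 257.6] F [-0.55 -0.6  -0.39] w 0.6991426230780459
tool shift mm [-1.4 -1.7 17.6] turn -0.0006 target [ 0.49523659 -0.09684965  0.24      ] tilt [-0.00455916  0.00164469]
```

View pics/d1.png

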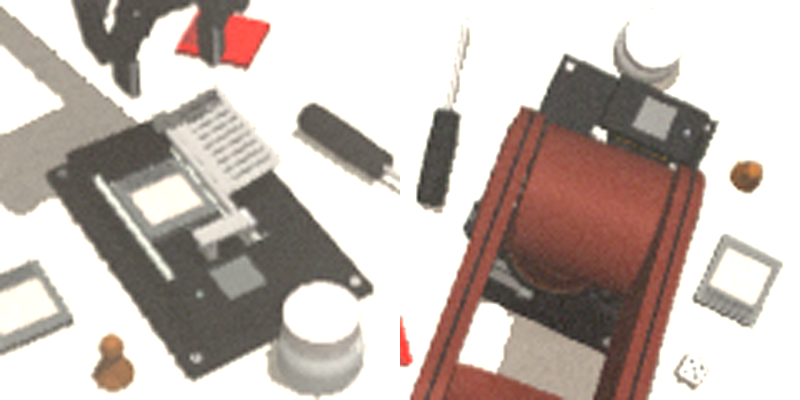

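The hand is above the rear of the reader. The fingertips are at d1 (130,95) and (212,63), the cartridge is unmoved at (160,200) and the plate is at (225,135). I'll check the tip positions against the projection.

```bash
python3 - <<'E'
import pickle,numpy as np
from scipy.optimize import least_squares
from h import *
f=pickle.load(open("f1.pkl","rb"))["scene"];p=np.load("pose.npy")
m=np.array([[215+130/3.333,180+95/3.333],[215+212/3.333,180+63/3.333]])
for h in (.0846,.09,.095):
  for sep in(.034,.037,.04): print(h,sep,(proj(f,rd(p,[[-.0763,.0387-sep,h],[-.0763,.0387+sep,h]]))-m).round(1).ravel())
E
```

```text
0.0846 0.034 [ 0.2  0.9 -0.4  0.9]
0.0846 0.037 [-0.9  1.3  0.7  0.5]
0.0846 0.04 [-2.   1.7  1.7  0.1]
0.09 0.034 [ 0.1 -0.8 -0.4 -0.7]
0.09 0.037 [-1.  -0.3  0.6 -1.1]
0.09 0.04 [-2.1  0.1  1.6 -1.5]
0.095 0.034 [-0.1 -2.3 -0.5 -2.2]
0.095 0.037 [-1.2 -1.8  0.5 -2.6]
0.095 0.04 [-2.2 -1.4  1.6 -3. ]
```

>>> jog_arm([
  [[0, 0, 20], 0],
  [[0, 0, 18], 0],
  [[0, 0, 0], 0],
  [[0, 0, 0], 0],
])

```text
t: 2.95
tcp_pos: [0.4961, -0.095, 0.2222]
tool_rot: [[-0.914, 0.406, 0.001], [0.406, 0.914, -0.0], [-0.001, 0.0, -1.0]]
wrist_force: [0.2, 0.4, 0.9]
gripper_width: 0.698
grasp_force: 0.0
```

```bash
python3 go.py -75 37 205
```

```text
t 2.95 reader mm [-74.9  39.1 222.2] F [0.24 0.39 0.87] w 0.6980413911911605
tool shift mm [ 0.1 -2.1 17.2] turn 0.0 target [ 0.49523659 -0.09684965  0.205     ] tilt [ 0.00055862 -0.00020041]
```

>>> jog_arm([
  [[0, -2, 6], 0],
  [[0, 0, 5], 0],
  [[0, 0, 4], 0],
  [[0, 0, 0], 0],
  [[0, 0, 0], 0],
])

```text
t: 3.58
tcp_pos: [0.495, -0.0968, 0.2068]
tool_rot: [[-0.914, 0.406, -0.0], [0.406, 0.914, 0.0], [0.0, -0.0, -1.0]]
wrist_force: [-0.5, -0.2, 0.9]
gripper_width: 0.699
grasp_force: 0.6
```

>>> jog_arm([
  [[0, 0, 3], 0],
  [[0, 0, 2], 0],
  [[0, 0, 0], 0],
  [[0, 0, 0], 0],
])

```text
t: 4.08
tcp_pos: [0.4952, -0.0967, 0.2018]
tool_rot: [[-0.914, 0.406, 0.0], [0.406, 0.914, 0.0], [-0.0, 0.0, -1.0]]
wrist_force: [-0.8, 1.7, 2.8]
gripper_width: 0.701
grasp_force: 1.2
```

>>> jog_arm([
  [[0, 0, 2], 0],
  [[0, 0, 0], 0],
  [[0, 0, 0], 0],
])

```text
t: 4.45
tcp_pos: [0.4952, -0.0968, 0.1998]
tool_rot: [[-0.914, 0.406, 0.0], [0.406, 0.914, 0.0], [-0.0, 0.0, -1.0]]
wrist_force: [2.0, 2.4, 3.5]
gripper_width: 0.701
grasp_force: 1.5
```

>>> jog_arm([
  [[0, 0, 1.5], 0],
  [[0, 0, 0], 0],
  [[0, 0, 0], 0],
])

```text
t: 4.82
tcp_pos: [0.4952, -0.0968, 0.1983]
tool_rot: [[-0.914, 0.406, 0.0], [0.406, 0.914, -0.0], [-0.0, 0.0, -1.0]]
wrist_force: [1.9, 1.8, 3.7]
gripper_width: 0.698
grasp_force: 1.9
```

```bash
python3 go.py -75 37 198;  python3 - <<'E'
from bench import bot
import cv2,pickle,numpy as np
fs={n:bot.grab_frame(n) for n in("scene",)}
pickle.dump(fs,open("f2.pkl","wb"))
g=lambda i:cv2.convertScaleAbs(cv2.resize(i[:,:,::-1],(600,600),interpolation=cv2.INTER_CUBIC),alpha=1.7)
cv2.imwrite("pics/d2.png",g(fs["scene"]["frame"][185:285,220:320]))
E
```

```text
t 4.825 reader mm [-75.1  37.  198.3] F [1.95 1.78 3.65] w 0.6983266298583395
tool shift mm [-0.1  0.   0.3] turn -0.0002 target [ 0.49523659 -0.09684965  0.198     ] tilt [ 0.00035313 -0.000114  ]
```

View pics/d2.png

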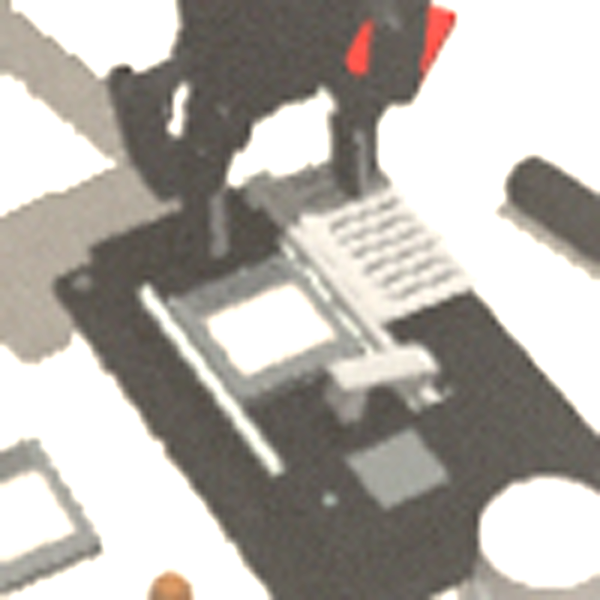

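The plate is pressed by the right finger at (360,185), the clip nose is raised at (350,390), and the other finger stands behind the cartridge at (218,250). Next I find the stop, then back off from it.

>>> jog_arm([
  [[0, 0, 1], 0],
  [[0, 0, 0], 0],
  [[0, 0, 0], 0],
])

```text
t: 5.25
tcp_pos: [0.4951, -0.0968, 0.1973]
tool_rot: [[-0.914, 0.406, 0.0], [0.406, 0.914, -0.0], [-0.0, -0.0, -1.0]]
wrist_force: [3.3, 1.9, 3.6]
gripper_width: 0.7
grasp_force: 2.0
```

>>> jog_arm([
  [[0, 0, 1], 0],
  [[0, 0, 0], 0],
  [[0, 0, 0], 0],
])

```text
t: 5.62
tcp_pos: [0.4951, -0.0969, 0.1963]
tool_rot: [[-0.914, 0.406, 0.0], [0.406, 0.914, -0.0], [-0.0, -0.0, -1.0]]
wrist_force: [1.1, 1.3, 4.8]
gripper_width: 0.699
grasp_force: 2.2
```

>>> jog_arm([
  [[0, 0, 1], 0],
  [[0, 0, 0], 0],
  [[0, 0, 0], 0],
])

```text
t: 6.0
tcp_pos: [0.4951, -0.0969, 0.1953]
tool_rot: [[-0.914, 0.406, 0.0], [0.406, 0.914, -0.0], [-0.0, -0.0, -1.0]]
wrist_force: [1.7, -0.3, 4.6]
gripper_width: 0.702
grasp_force: 2.4
```

>>> jog_arm([
  [[0, 0, 1], 0],
  [[0, 0, 0], 0],
  [[0, 0, 0], 0],
])

```text
t: 6.38
tcp_pos: [0.4951, -0.097, 0.1943]
tool_rot: [[-0.914, 0.406, 0.0], [0.406, 0.914, -0.0], [-0.0, -0.0, -1.0]]
wrist_force: [0.5, -1.4, 5.2]
gripper_width: 0.697
grasp_force: 2.5
```

>>> jog_arm([
  [[0, 0, 1], 0],
  [[0, 0, 0], 0],
  [[0, 0, 0], 0],
])

```text
t: 6.75
tcp_pos: [0.4951, -0.0971, 0.1936]
tool_rot: [[-0.914, 0.406, 0.0], [0.406, 0.914, -0.001], [-0.0, -0.001, -1.0]]
wrist_force: [-0.7, -0.6, 8.6]
gripper_width: 0.702
grasp_force: 3.9
```

>>> jog_arm([
  [[0, 0, 1], 0],
  [[0, 0, 0], 0],
  [[0, 0, 0], 0],
])

```text
t: 7.12
tcp_pos: [0.4953, -0.0971, 0.1933]
tool_rot: [[-0.914, 0.405, 0.0], [0.405, 0.914, -0.001], [-0.0, -0.001, -1.0]]
wrist_force: [-2.8, 0.1, 14.5]
gripper_width: 0.697
grasp_force: 6.8
```

>>> jog_arm([
  [[0, 0, -2], 0],
  [[0, 0, -1.5], 0],
  [[0, 0, 0], 0],
  [[-4, 0, 0], 0],
  [[-4, 0, 0], 0],
])

```text
t: 7.75
tcp_pos: [0.5015, -0.0996, 0.1947]
tool_rot: [[-0.914, 0.405, -0.003], [0.405, 0.914, 0.001], [0.004, -0.0, -1.0]]
wrist_force: [-3.2, 2.5, 4.8]
gripper_width: 0.701
grasp_force: 2.4
```

>>> jog_arm([
  [[-4, 0, 0], 0],
  [[-4, 0, 0], 0],
  [[-4, 0, 0], 0],
  [[-4, 0, 0], 0],
  [[-4, 0, 0], 0],
])

```text
t: 8.38
tcp_pos: [0.5209, -0.1083, 0.1957]
tool_rot: [[-0.914, 0.406, 0.0], [0.406, 0.914, -0.0], [-0.0, -0.0, -1.0]]
wrist_force: [-3.7, 2.7, 3.8]
gripper_width: 0.702
grasp_force: 2.4
```

```bash
python3 go.py -17 37 196;  python3 - <<'E'
from bench import bot
import cv2,pickle,numpy as np
fs={n:bot.grab_frame(n) for n in("scene",)}
pickle.dump(fs,open("f3.pkl","wb"))
g=lambda i:cv2.convertScaleAbs(cv2.resize(i[:,:,::-1],(600,600),interpolation=cv2.INTER_CUBIC),alpha=1.7)
cv2.imwrite("pics/d3.png",g(fs["scene"]["frame"][185:285,220:320]))
E
```

```text
t 8.375 reader mm [-46.9  37.  195.7] F [-3.74  2.74  3.83] w 0.7023621286202598
tool shift mm [-29.9   0.1  -0.3] turn -0.0002 target [ 0.54825131 -0.12037496  0.196     ] tilt [ 5.09189838e-05 -3.67103482e-05]
```

View pics/d3.png

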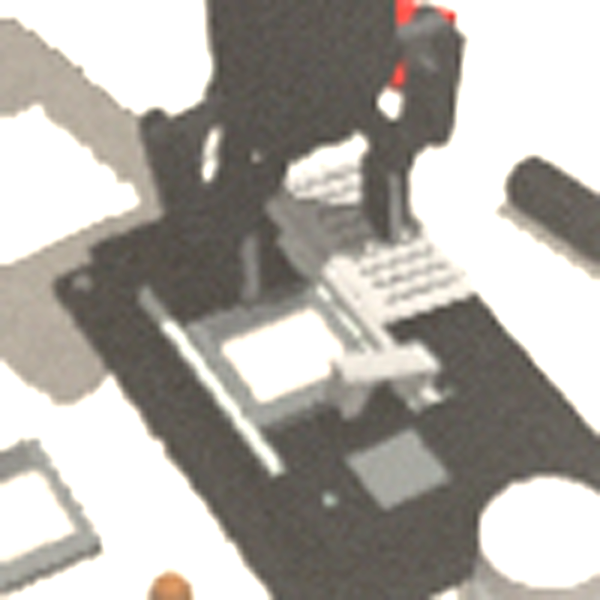

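The cartridge has moved about 18 mm along the channel, now at (285,355). It is still straight, its front is at the raised nose (350,395), and the plate is still held. I keep pushing.

>>> jog_arm([
  [[-4, 0, 0], 0],
  [[-4, 0, 0], 0],
  [[0, 0, 0], 0],
])

```text
t: 8.8
tcp_pos: [0.5284, -0.1116, 0.1959]
tool_rot: [[-0.914, 0.406, 0.001], [0.406, 0.914, -0.0], [-0.001, 0.0, -1.0]]
wrist_force: [-1.6, 1.3, 4.6]
gripper_width: 0.7
grasp_force: 2.2
```

>>> jog_arm([
  [[-4, 0, 0], 0],
  [[-4, 0, 0], 0],
  [[-4, 0, 0], 0],
  [[-2, 0, 0], 0],
  [[0, 0, 0], 0],
])

```text
t: 9.43
tcp_pos: [0.5409, -0.1171, 0.1958]
tool_rot: [[-0.914, 0.406, 0.0], [0.406, 0.914, -0.0], [-0.0, 0.0, -1.0]]
wrist_force: [-2.5, 1.1, 4.2]
gripper_width: 0.701
grasp_force: 2.3
```

```bash
python3 go.py -17 37 196
```

```text
t 9.425 reader mm [-25.   37.  195.8] F [-2.54  1.08  4.19] w 0.7009565641341896
tool shift mm [-8.   0.  -0.2] turn -0.0002 target [ 0.54825131 -0.12037496  0.196     ] tilt [ 0.00041597 -0.00016712]
```

No jam; about 8–9 mm to go. I'll take it in small steps until the contact force rises.

>>> jog_arm([
  [[-3, 0, 0], 0],
  [[-3, 0, 0], 0],
  [[0, 0, 0], 0],
  [[0, 0, 0], 0],
])

```text
t: 9.93
tcp_pos: [0.5465, -0.1196, 0.1959]
tool_rot: [[-0.914, 0.406, 0.001], [0.406, 0.914, -0.0], [-0.001, 0.0, -1.0]]
wrist_force: [-2.8, 0.7, 4.1]
gripper_width: 0.699
grasp_force: 2.3
```

>>> jog_arm([
  [[-1, 0, 0], 0],
  [[-1, 0, 0], 0],
  [[0, 0, 0], 0],
  [[0, 0, 0], 0],
])

```text
t: 10.42
tcp_pos: [0.5479, -0.1202, 0.1956]
tool_rot: [[-0.914, 0.406, -0.001], [0.406, 0.914, 0.0], [0.001, -0.0, -1.0]]
wrist_force: [-2.3, 2.4, 5.3]
gripper_width: 0.701
grasp_force: 2.6
```

>>> jog_arm([
  [[-1, 0, 0], 0],
  [[0, 0, 0], 0],
  [[0, 0, 0], 0],
])

```text
t: 10.8
tcp_pos: [0.549, -0.1207, 0.1957]
tool_rot: [[-0.914, 0.406, 0.0], [0.406, 0.914, -0.0], [-0.0, -0.0, -1.0]]
wrist_force: [-3.7, 1.7, 3.1]
gripper_width: 0.701
grasp_force: 2.3
```

>>> jog_arm([
  [[-1, 0, 0], 0],
  [[0, 0, 0], 0],
  [[0, 0, 0], 0],
])

```text
t: 11.18
tcp_pos: [0.55, -0.1212, 0.1958]
tool_rot: [[-0.914, 0.406, 0.0], [0.406, 0.914, -0.0], [-0.0, 0.0, -1.0]]
wrist_force: [-3.3, 1.7, 4.7]
gripper_width: 0.698
grasp_force: 2.3
```

>>> jog_arm([
  [[-1, 0, 0], 0],
  [[0, 0, 0], 0],
  [[0, 0, 0], 0],
])

```text
t: 11.55
tcp_pos: [0.5508, -0.1215, 0.1957]
tool_rot: [[-0.914, 0.406, 0.0], [0.406, 0.914, -0.0], [-0.0, -0.0, -1.0]]
wrist_force: [-2.1, 2.5, 5.7]
gripper_width: 0.699
grasp_force: 2.4
```

>>> jog_arm([
  [[-1, 0, 0], 0],
  [[0, 0, 0], 0],
  [[0, 0, 0], 0],
])

```text
t: 11.92
tcp_pos: [0.5515, -0.1219, 0.1957]
tool_rot: [[-0.914, 0.406, -0.001], [0.406, 0.914, 0.0], [0.001, -0.0, -1.0]]
wrist_force: [-4.0, 2.3, 6.2]
gripper_width: 0.703
grasp_force: 3.3
```

>>> jog_arm([
  [[-1, 0, 0], 0],
  [[0, 0, 0], 0],
  [[0, 0, 0], 0],
])

```text
t: 12.3
tcp_pos: [0.552, -0.1221, 0.1955]
tool_rot: [[-0.914, 0.406, -0.003], [0.406, 0.914, 0.001], [0.003, -0.0, -1.0]]
wrist_force: [-7.0, 4.1, 8.4]
gripper_width: 0.7
grasp_force: 4.8
```

>>> jog_arm([
  [[-1, 0, 0], 0],
  [[0, 0, 0], 0],
  [[0, 0, 0], 0],
])

```text
t: 12.68
tcp_pos: [0.5524, -0.1222, 0.1954]
tool_rot: [[-0.914, 0.406, -0.004], [0.406, 0.914, 0.002], [0.005, -0.0, -1.0]]
wrist_force: [-10.6, 4.7, 10.4]
gripper_width: 0.701
grasp_force: 6.2
```

```bash
python3 go.py -17 37 196;  python3 - <<'E'
from bench import bot
import cv2,pickle,numpy as np
fs={n:bot.grab_frame(n) for n in("scene",)}
pickle.dump(fs,open("f4.pkl","wb"))
g=lambda i:cv2.convertScaleAbs(cv2.resize(i[:,:,::-1],(600,600),interpolation=cv2.INTER_CUBIC),alpha=1.7)
cv2.imwrite("pics/d4.png",g(fs["scene"]["frame"][185:285,220:320]))
E
```

```text
t 12.675 reader mm [-12.4  37.  195.4] F [-10.55   4.72  10.39] w 0.7007447288645461
tool shift mm [ 4.6  0.  -0.6] turn -0.0005 target [ 0.54825131 -0.12037496  0.196     ] tilt [-0.00428228  0.00161774]
```

View pics/d4.png

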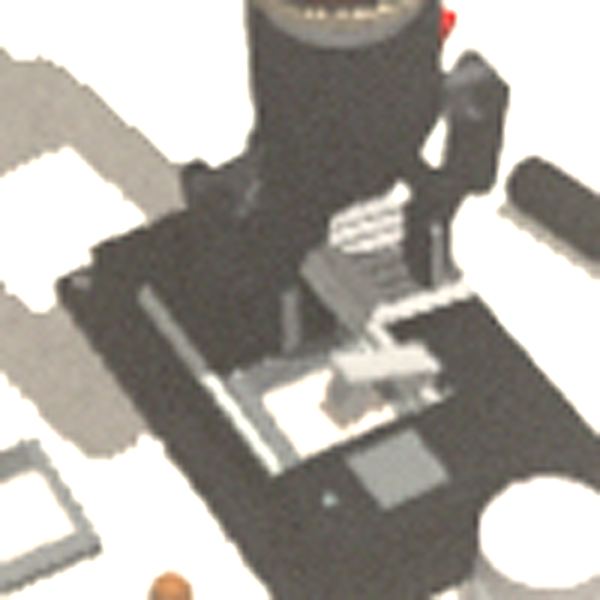

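The cartridge front edge lies along the block face line (275,472)–(450,395), level with the rail end, and the push force has risen to about 11 N, so it is home. I back the finger off with the plate still down, then lift.

>>> jog_arm([
  [[3, 0, 0], 0],
  [[4, 0, 0], 0],
  [[4, 0, 0], 0],
  [[0, 0, 0], 0],
])

```text
t: 13.22
tcp_pos: [0.5439, -0.1185, 0.1963]
tool_rot: [[-0.914, 0.406, 0.002], [0.406, 0.914, -0.001], [-0.002, 0.0, -1.0]]
wrist_force: [4.2, -1.1, 4.0]
gripper_width: 0.699
grasp_force: 2.3
```

>>> jog_arm([
  [[0, 0, -4], 0],
  [[0, 0, -4], 0],
  [[0, 0, -6], 0],
  [[0, 0, -15], 0],
  [[0, 0, -30], 0],
])

```text
t: 13.85
tcp_pos: [0.5425, -0.1179, 0.2542]
tool_rot: [[-0.914, 0.406, -0.004], [0.406, 0.914, 0.001], [0.004, -0.0, -1.0]]
wrist_force: [0.9, -0.4, -0.6]
gripper_width: 0.7
grasp_force: 0.0
```

>>> jog_arm([
  [[30, 0, -40], 0],
  [[50, 0, -30], 0],
  [[50, 0, -30], 0],
  [[50, 0, 0], 0],
  [[0, 0, 0], 0],
])

```text
t: 14.48
tcp_pos: [0.3764, -0.044, 0.355]
tool_rot: [[-0.914, 0.405, 0.001], [0.405, 0.914, -0.0], [-0.001, 0.0, -1.0]]
wrist_force: [0.0, 0.8, -0.4]
gripper_width: 0.702
grasp_force: 0.0
```

```bash
python3 go.py -17 37 196;  python3 - <<'E'
from bench import bot
import cv2,pickle,numpy as np
fs={n:bot.grab_frame(n) for n in("scene","top")}
pickle.dump(fs,open("f5.pkl","wb"))
g=lambda i:cv2.convertScaleAbs(cv2.resize(i[:,:,::-1],(400,400),interpolation=cv2.INTER_CUBIC),alpha=1.7)
cv2.imwrite("pics/d5.png",np.hstack([g(fs["scene"]["frame"][195:295,220:320]),g(fs["top"]["frame"][130:230,335:435])]))
E
```

```text
t 14.475 reader mm [-205.1   37.1  355. ] F [ 0.03  0.8  -0.39] w 0.7024375560209094
tool shift mm [-188.    -0.3  159.1] turn 0.0009 target [ 0.54825131 -0.12037496  0.196     ] tilt [ 0.00050047 -0.00016737]
```

View pics/d5.png

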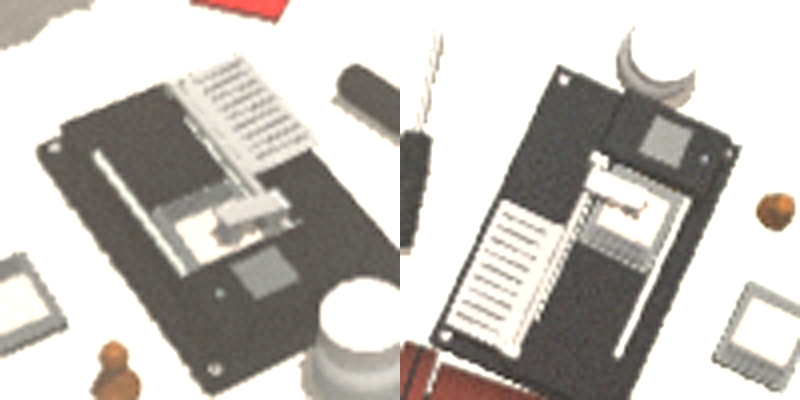

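The cartridge is up against the block, with the nose down on it at scene (235,225) and top (620,195). It shifted 17.8 px, or about 50 mm, which from x = -22 gives about 28 mm against the 27.5 expected. The other things have not moved and the hand is clear.

```bash
python3 -c "
from bench import bot
print(bot.sign_off())"
```

```text
the job is handed in; nothing more can be done
None
```

The cartridge is loaded: it was pushed home under the raised clip, the clip is back down on it, the hand is clear, and the job is handed in. The final pictures support this; `sign_off()` returned no verdict.

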